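# Nest the upturned pot lids at the produce counter

### The arm

A 7-joint arm with a two-finger parallel gripper is mounted at the origin on the work surface. World frame = base frame: x ahead of the robot, y to its left, z up, the work surface at z = 0. Lengths are in m, angles in rad, forces in N, time in s.
With the tool pointing down it reaches from about 0.4 to 0.85 m from the base axis. Payload 10.4 kg.
Tool frame: the origin (TCP) lies between the finger pads; the fingertips stand 14 mm ahead of it and the grasp point (between the pads) lies 5 mm behind it; z points along the fingers, y is the line along which they close (so a half turn about z gives the same grasp; the last joint's range is limited). The gripper opens to 87 mm and grips with 3 to 60 N. Pads are 19 mm wide; open, the fingers measure 117 mm over their backs; the gripper's body (75 mm by 190 mm) begins 51 mm behind the grasp point.
Start: joints at [1.297, 0.332, -0.065, 1.46, 0.022, 1.35, -0.088], TCP at [0.155, -0.605, 0.237] pointing down, gripper open.
Joint ranges: [-2.6, 2.6], [-0.5, 2.12], [-1.47, 1.34], [0.16, 2.42], [-1.27, 4.41], [0.06, 2.06], [-2.6, 2.6]. Speed limits (rad/s): [2.22, 2.22, 2.79, 2.79, 3.14, 3.14, 3.14].

### API

Orientations are given as a unit quaternion [x, y, z, w].
In Python, from bench import * gives the robot as it stands.
- The arm moves only by the tool drive_tool, never from a script. Its argument "deltas" is a list of rows, each a list of 7 numbers: the turn, a rotation vector about the tool's x, y, z in degrees, then the shift along the tool's x, y, z in m, then the closure, from -1 (fully open) to 1 (shut). A call has 1 to 12 rows; each row is the pose to reach, as a shift and turn from the pose commanded when the call began, along the tool's axes at that moment; what a row does not reach only later rows make up. A row lasts 1/10 s, in which the tool goes at most 50 mm and 8.59 degrees, less where a joint would pass 70% of its speed; a pose out of reach is approached as far as the arm can. A call with a gripper value outside its range is refused whole. The fingers move at their own pace and stop on an object; "squeeze" is the grip in N (left out, the last holds). Time passes only in rows, so rows that repeat a pose let the fingers close. It gives the time, the measured TCP pose, the force and the opening at its end, in the units of the state.
- read_state(): the state, without advancing time (a new reading comes with each control period).
- camera(name): name is "scene" or "side" or "wrist"; returns (picture, depth): 400x640x3 uint8, red, green, blue; 400x640 float32, m along the optical axis (not along the pixel's ray), 0 where there is no reading.
- camera_params(name): a dict with "K" (3x3 intrinsics, pixels), "R" (3x3) and "t" (3): a world point X has camera coordinates R X + t; the wrist camera has in their place "mount" (4x4, takes a point from camera to tool coordinates, whose origin is the TCP and whose axes are the flange's). Camera axes: x right, y down, z forward; pixel columns grow to the right and rows downward; lengths in m; the calibration is good to about 2 mm. The wrist camera is an equidistant fisheye: a pixel r from the principal point sees the ray r / f radians off the axis. A picture is of the moment at which its call begins: read the wrist's pose just before it. camera_params takes no time and is no camera call.
- close_job(): hands the job in, once; it reports no verdict.
Trained networks look in the newest picture that a camera, given by its name, has taken for a name from the list of things; names that differ only in an ending like _2 or _b are one class to them, and where a whole thing is asked for, a point or a joint stands for the part that bears it (a point fixed in the world has none). Each returns a list of dicts, best first, with "score" (0 to 1); they miss things now and then, are a little off and sometimes report something else, mostly with a low value. They report only what shows in the picture. A call takes as long as a camera call.
- outline_of(label, camera): "pixels" (400x640 bool, what is visible of it) and "location" ([column, row] as shares, 0 to 1, of the picture: columns of its width, rows of its height, amid what is visible of it).
- tip_of(label, camera): "location" ([column, row] as shares, 0 to 1, of the picture: columns of its width, rows of its height: a listed point, or the origin of a listed thing).
The state is a dict: "time": time; "joint_positions": joint angles; "joint_vel": joint speeds; "joint_torque": joint torques, N m; "ee_pos": TCP position; "eef_rot": TCP orientation; "ft_force": force on the tool from outside, world axes, zero at the start; "torque": the same for the moment, N m; "width": finger opening in m.
Only numpy, scipy, OpenCV 4.12 (cv2) and the standard library are available. Lean on these libraries where they do the work, as an engineer would, in place of code of your own. Each camera call takes 0.05 s, during which the arm holds its last target. There are 200 camera calls.

### The job

The three domed steel pot lids lie upside down on the shop's packing counter. First set the middle-sized lid inside the largest, then the smallest inside the middle-sized one, so that they nest one in the other, centred and level, all still upside down; lower each into place rather than dropping it, and leave the largest lid where it stands.

Things in the scene. Friction and masses are not known exactly. Their poses are not given: they have to be found in the camera images.
- lid_large: Largest domed steel lid, upside down like a bowl, standing on its flat black disc grip (76 mm across, 8 high). Origin: centre of the grip's underside; z up; yaw means nothing. Rim 200 mm outside, 184 inside, its top 46 mm up: an upright collar 8 thick, 13 high, to pinch from above; wall below 4 thick. Inner floor 12 mm up. 0.4 kg, loose; stays put.
- lid_medium: Middle-sized domed steel lid, upside down like a bowl, standing on its flat black disc grip (60 mm across, 8 high). Origin: centre of the grip's underside; z up; yaw means nothing. Rim 144 mm outside, 128 inside, its top 58 mm up: an upright collar 8 thick, 14 high, to pinch from above; wall below 4 thick. Inner floor 12 mm up. 0.24 kg. Nested: origin 12 mm above the largest's, rim 24 mm above its rim.
- lid_small: Smallest domed steel lid, upside down like a bowl, standing on its flat black disc grip (44 mm across, 8 high). Origin: centre of the grip's underside; z up; yaw means nothing. Rim 92 mm outside, 76 inside, its top 70 mm up: an upright collar 8 thick, 15 high, to pinch from above; wall below 4 thick. Inner floor 12 mm up. 0.13 kg. Nested: origin 12 mm above the middle one's, rim 24 mm above its rim.

How it is judged:
By the outcome, as a careful person would: the job done as asked, in the order asked, and still so for the second after the job is handed in, with the robot touching nothing.
It also fails if it takes over 64 s, if anything falls off the work surface, if the arm or the gripper's body presses on something with over 40 N, if the wrist force passes 120 N, or if a joint passes its speed limit or range.

## Working session

There is one attempt and no reset: what is moved stays moved. The work goes in short steps, Python scripts to look and compute and a tool call to move; the robot and the scene stay as the last step left them, time stands still between calls to the robot, and variables do not carry over. Pictures are saved under pics/ and viewed, on a budget of 10 in all, crops included, one or two more only if the job needs it, and the job is handed in when it is done.

Besides the shell and the picture viewer there is one more tool, called after "Request:" in YAML: its name, and indented under it one key for each argument. drive_tool: Moves the arm, as the interface text tells. Its arguments: {"type":"object","properties":{"deltas":{"type":"array"},"squeeze":{"type":"number"}},"required":["deltas"]}

```bash
ls; mkdir -p pics; cat > h.py <<'E'
from bench import *
import numpy as np, cv2
from scipy.spatial.transform import Rotation as Rn
def cloud(cam,depth):
    p=camera_params(cam);K=np.array(p["K"]);v,u=np.indices(depth.shape)
    X=np.stack([(u-K[0,2])/K[0,0]*depth,(v-K[1,2])/K[1,1]*depth,depth],-1)
    return (X-np.array(p["t"]))@np.array(p["R"])
def circ(P):
    A=np.c_[2*P[:,:2],np.ones(len(P))];b=(P[:,:2]**2).sum(1)
    s=np.linalg.lstsq(A,b,rcond=None)[0];return s[0],s[1],np.sqrt(s[2]+s[0]**2+s[1]**2)
E
python3 - <<'E'
from h import *
st=read_state();print({k:np.round(v,3) for k,v in st.items()})
ims=[]
for c in ["scene","side"]:
    im,d=camera(c);ims.append(im)
    W=cloud(c,d)
    for l in ["lid_large","lid_medium","lid_small"]:
        for o in outline_of(l,c)[:2]:
            m=o["pixels"]&(d>0);P=W[m]
            if len(P)<20: print(c,l,o["score"],len(P));continue
            zt=np.percentile(P[:,2],98)
            r=P[P[:,2]>zt-.004]
            print(c,l,round(o["score"],2),np.round(o["location"]*np.array([640,400])),m.sum(),"ztop",zt.round(4),np.round(circ(r),4),len(r),np.round(P.min(0),3),np.round(P.max(0),3))
cv2.imwrite("pics/a.png",cv2.cvtColor(np.hstack([cv2.resize(i,(400,250)) for i in ims]),cv2.COLOR_RGB2BGR))
print(camera_params("wrist"))
E
```

```text
pics
{'time': np.float64(0.0), 'joint_positions': array([ 1.297,  0.333, -0.065,  1.461,  0.022,  1.35 , -0.088]), 'joint_vel': array([ 0.001, -0.   ,  0.001, -0.001,  0.002,  0.002, -0.   ]), 'joint_torque': array([-1.0000e-03, -6.2326e+01,  2.5000e-02, -3.8990e+01, -6.1000e-02,
        4.0000e-02,  0.0000e+00]), 'ee_pos': array([ 0.155, -0.605,  0.236]), 'eef_rot': array([ 0.992,  0.125, -0.   , -0.001]), 'ft_force': array([ 0.079,  0.56 , -0.511]), 'torque': array([ 0.004,  0.016, -0.017]), 'width': np.float64(0.087)}
scene lid_large 0.62 [450. 230.] 7467 ztop 0.0478 [0.5005 0.2724 0.0955] 1150 [ 0.362  0.172 -0.002] [0.6   0.385 0.05 ]
scene lid_medium 0.87 [175. 169.] 3306 ztop 0.0605 [ 0.5711 -0.2918  0.0677] 651 [ 0.499 -0.364  0.001] [ 0.643 -0.221  0.063]
scene lid_small 0.63 [298. 210.] 1795 ztop 0.0724 [ 0.5767 -0.0121  0.0418] 481 [ 0.484 -0.072 -0.002] [0.623 0.033 0.075]
side lid_large 0.91 [300. 146.] 2494 ztop 0.0463 [0.5005 0.2701 0.0953] 431 [ 0.394  0.169 -0.003] [0.598 0.482 0.048]
side lid_medium 0.56 [355. 287.] 4806 ztop 0.0588 [ 0.571  -0.295   0.0674] 955 [ 0.501 -0.367 -0.002] [ 0.641 -0.224  0.061]
side lid_small 0.91 [341. 195.] 1512 ztop 0.0707 [ 0.5767 -0.0148  0.0418] 314 [ 0.532 -0.062 -0.001] [0.638 0.112 0.072]
{'K': array([[309.70691629,   0.        , 321.84624139],
       [  0.        , 309.70691629, 199.83399293],
       [  0.        ,   0.        ,   1.        ]]), 'mount': array([[ 9.70724899e-04, -9.52136707e-01, -3.05670981e-01,
         8.43269829e-02],
       [ 9.99999390e-01,  1.08537242e-03, -2.05117988e-04,
        -3.19849343e-04],
       [ 5.27067219e-04, -3.05670595e-01,  9.52137180e-01,
        -1.48293753e-01],
       [ 0.00000000e+00,  0.00000000e+00,  0.00000000e+00,
         1.00000000e+00]])}
```

View pics/a.png

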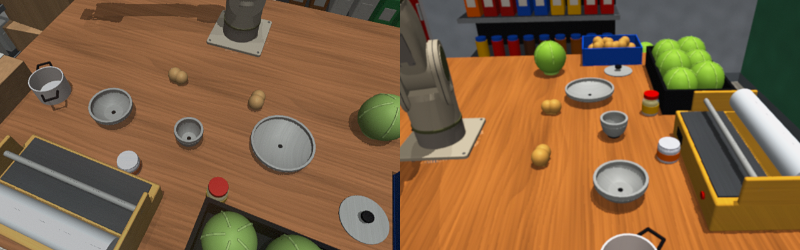

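The picture shows three bowls: medium (scene ~175,169), small (~298,210) and large (~450,230). The flat glass lid on the right is a distractor. Both cameras agree within 3 mm, and the heights match the text. I'll pinch the far (+x) side of each rim, using the same orientation to pick and place.

```bash
cat >> h.py <<'E'
def delta(goal):
    "shift+turn in tool axes to world TCP goal, tool y = world x, z down"
    s=read_state();R=Rn.from_quat(s["eef_rot"]);p=np.array(s["ee_pos"])
    G=Rn.from_matrix(np.array([[0,1,0],[1,0,0],[0,0,-1]],float).T)
    print("t",round(float(s["time"]),2),"pos",p.round(4),"turn",np.round((R.inv()*G).as_rotvec(degrees=True),2),"shift",np.round(R.inv().apply(np.array(goal)-p),4),"F",np.round(s["ft_force"],2),"w",round(float(s["width"]),4),"q",np.round(s["joint_positions"],2))
E
python3 -c "
from h import *
delta([.639,-.2935,.20])"
```

```text
t 0.4 pos [ 0.1551 -0.6054  0.2365] turn [ -0.    -0.   -75.63] shift [ 0.5462 -0.1821  0.0365] F [ 1.2   0.16 -0.17] w 0.0873 q [ 1.3   0.33 -0.06  1.46  0.02  1.35 -0.09]
```

Request:
drive_tool:
  deltas:
    - [0, 0, -7, 0.046, -0.015, 0, -1]
    - [0, 0, -14, 0.092, -0.03, 0, -1]
    - [0, 0, -21, 0.138, -0.045, 0, -1]
    - [0, 0, -28, 0.184, -0.06, 0, -1]
    - [0, 0, -35, 0.23, -0.076, 0.005, -1]
    - [0, 0, -42, 0.276, -0.091, 0.01, -1]
    - [0, 0, -49, 0.322, -0.106, 0.015, -1]
    - [0, 0, -56, 0.368, -0.121, 0.02, -1]
    - [0, 0, -62, 0.414, -0.136, 0.025, -1]
    - [0, 0, -68, 0.46, -0.152, 0.03, -1]
    - [0, 0, -74, 0.506, -0.168, 0.035, -1]
    - [0, 0, -75.63, 0.546, -0.182, 0.0365, -1]
  squeeze: 55

```text
time: 1.6
ee_pos: [0.6405, -0.2918, 0.1993]
eef_rot: [0.706, 0.709, 0.0, -0.0]
ft_force: [-0.4, 0.1, -1.3]
width: 0.0872
```

Request:
drive_tool:
  deltas:
    - [0, 0, 0, 0, 0, 0, -1]
    - [0, 0, 0, 0, 0, 0, -1]
    - [0, 0, 0, 0, 0, 0, -1]

```text
time: 1.9
ee_pos: [0.6381, -0.295, 0.2001]
eef_rot: [0.708, 0.706, -0.001, 0.0]
ft_force: [-0.0, 0.3, 0.6]
width: 0.0869
```

```bash
cat >> h.py <<'E'
def wcloud(d,s):
    p=camera_params("wrist");K=p["K"];M=np.array(p["mount"]);v,u=np.indices(d.shape)
    x=(u-K[0,2])/K[0,0];y=(v-K[1,2])/K[1,1];th=np.hypot(x,y);k=np.where(th>1e-9,np.tan(np.minimum(th,1.5))/np.maximum(th,1e-9),1)
    X=np.stack([x*k*d,y*k*d,d],-1)@M[:3,:3].T+M[:3,3]
    return Rn.from_quat(s["eef_rot"]).apply(X.reshape(-1,3)).reshape(X.shape)+s["ee_pos"]
E
python3 - <<'E'
from h import *
delta([.639,-.2935,.20])
s=read_state();im,d=camera("wrist")
W=wcloud(d,s)
for l in ["lid_medium"]:
    for o in outline_of(l,"wrist")[:2]:
        m=o["pixels"]&(d>0);P=W[m];zt=np.percentile(P[:,2],98);r=P[P[:,2]>zt-.004]
        print(o["score"],zt,np.round(circ(r),4),len(r),P.min(0).round(3),P.max(0).round(3))
cv2.imwrite("pics/b.png",im[:,:,::-1])
E
```

```text
t 1.9 pos [ 0.6381 -0.295   0.2001] turn [-0.03  0.06 -0.1 ] shift [0.0015 0.0009 0.    ] F [-0.04  0.31  0.62] w 0.0869 q [ 0.67  0.57 -0.47  1.25  0.25  1.38  0.22]
0.66 0.05898482334275791 [ 0.5701 -0.2917  0.0673] 3022 [ 0.47  -0.394 -0.001] [ 0.641 -0.22   0.188]
```

View pics/b.png

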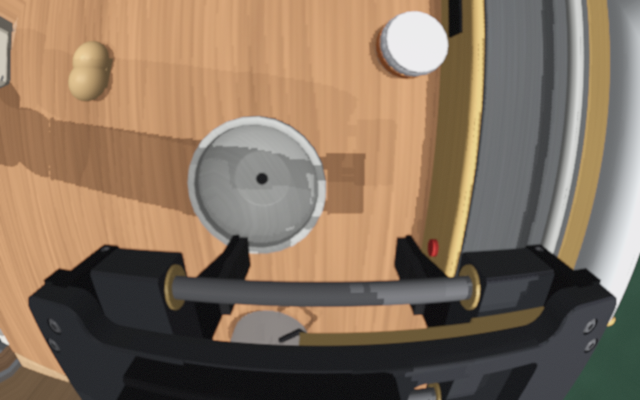

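The wrist view shows the medium lid (centre ~260,180) with the paper-roll machine on its right (columns 440+). The gripper body could hit that machine, so I'll pinch the near (−x) rim instead.

Request:
drive_tool:
  deltas:
    - [0, 0, 0, 0, -0.034, 0, -1]
    - [0, 0, 0, 0.001, -0.068, 0, -1]
    - [0, 0, 0, 0.001, -0.102, 0, -1]
    - [0, 0, 0, 0.001, -0.125, 0, -1]
    - [0, 0, 0, 0.001, -0.136, 0, -1]
    - [0, 0, 0, 0.001, -0.136, 0.03, -1]
    - [0, 0, 0, 0.001, -0.136, 0.06, -1]
    - [0, 0, 0, 0.001, -0.136, 0.08, -1]
    - [0, 0, 0, 0.001, -0.136, 0.09, -1]
    - [0, 0, 0, 0.001, -0.136, 0.09, -1]
    - [0, 0, 0, 0.001, -0.136, 0.09, -1]
    - [0, 0, 0, 0.001, -0.136, 0.09, -1]

```text
time: 3.2
ee_pos: [0.5037, -0.293, 0.1114]
eef_rot: [0.707, 0.707, 0.0, 0.001]
ft_force: [0.5, 0.1, -0.4]
width: 0.087
```

```bash
python3 - <<'E'
from h import *
delta([.5025,-.2928,.054])
im,d=camera("side")
cv2.imwrite("pics/c.png",cv2.resize(im[200:400,200:520],(640,400))[:,:,::-1])
W=cloud("side",d)
E
```

```text
t 3.2 pos [ 0.5037 -0.293   0.1114] turn [ 0.1   0.06 -0.01] shift [ 0.0003 -0.0013  0.0574] F [ 0.48  0.09 -0.36] w 0.087 q [ 0.85  0.38 -0.48  1.7   0.2   1.1   0.3 ]
```

View pics/c.png

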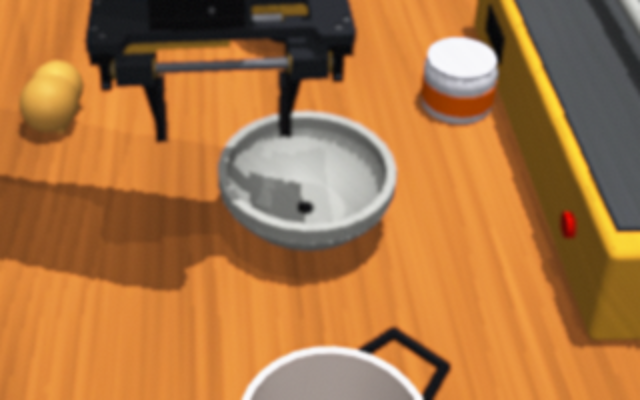

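The fingers straddle the medium lid's near rim (crop ~160,135 and ~287,130). Lowering and closing.

Request:
drive_tool:
  deltas:
    - [0, 0, 0, 0, -0.001, 0.02, -1]
    - [0, 0, 0, 0, -0.001, 0.04, -1]
    - [0, 0, 0, 0, -0.001, 0.052, -1]
    - [0, 0, 0, 0, -0.001, 0.0575, -1]
    - [0, 0, 0, 0, -0.001, 0.0575, -1]
    - [0, 0, 0, 0, -0.001, 0.0575, -0.4]
    - [0, 0, 0, 0, -0.001, 0.0575, 0.2]
    - [0, 0, 0, 0, -0.001, 0.0575, 0.6]
    - [0, 0, 0, 0, -0.001, 0.0575, 1]
    - [0, 0, 0, 0, -0.001, 0.0575, 1]
    - [0, 0, 0, 0, -0.001, 0.0575, 1]
    - [0, 0, 0, 0, -0.001, 0.0575, 1]
  squeeze: 55

```text
time: 4.45
ee_pos: [0.5019, -0.2926, 0.0526]
eef_rot: [0.707, 0.707, -0.0, 0.0]
ft_force: [-0.2, -0.2, -0.4]
width: 0.0387
```

Request:
drive_tool:
  deltas:
    - [0, 0, 0, 0, 0, 0, 1]
    - [0, 0, 0, 0, 0, 0, 1]
    - [0, 0, 0, 0, 0, 0, 1]
    - [0, 0, 0, 0, 0, 0, 1]
    - [0, 0, 0, 0, 0, 0, 1]

```text
time: 4.95
ee_pos: [0.5021, -0.2927, 0.0526]
eef_rot: [0.707, 0.707, 0.0, 0.0]
ft_force: [0.4, -0.8, -1.0]
width: 0.0064
```

Request:
drive_tool:
  deltas:
    - [0, 0, 0, 0, 0, 0, 1]
    - [0, 0, 0, 0, 0, 0, 1]
    - [0, 0, 0, 0, 0, 0, 1]

```text
time: 5.25
ee_pos: [0.502, -0.2927, 0.0526]
eef_rot: [0.707, 0.707, 0.0, 0.0]
ft_force: [1.6, -1.1, -0.2]
width: 0.0062
```

```bash
python3 - <<'E'
from h import *
delta([.5025,-.2928,.054])
im,d=camera("side")
cv2.imwrite("pics/d.png",cv2.resize(im[230:350,250:442],(640,400))[:,:,::-1])
E
```

```text
t 5.25 pos [ 0.502  -0.2927  0.0526] turn [ 0.01  0.01 -0.  ] shift [-0.0001  0.0005 -0.0014] F [ 1.57 -1.08 -0.23] w 0.0062 q [ 0.83  0.45 -0.47  1.75  0.24  0.99  0.28]
```

View pics/d.png

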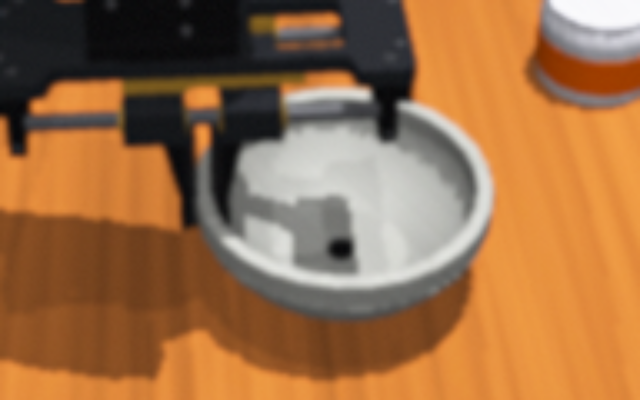

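The fingers have pinched the near rim (~215,200) and the lid is still level. Lifting slowly.

Request:
drive_tool:
  deltas:
    - [0, 0, 0, 0, 0, -0.003, 1]
    - [0, 0, 0, 0, 0, -0.008, 1]
    - [0, 0, 0, 0, 0, -0.016, 1]
    - [0, 0, 0, 0, 0, -0.026, 1]
    - [0, 0, 0, 0, 0, -0.038, 1]
    - [0, 0, 0, 0, 0, -0.052, 1]
    - [0, 0, 0, 0, 0, -0.068, 1]
    - [0, 0, 0, 0, 0, -0.084, 1]
    - [0, 0, 0, 0, 0, -0.098, 1]
    - [0, 0, 0, 0, 0, -0.106, 1]
    - [0, 0, 0, 0, 0, -0.11, 1]
    - [0, 0, 0, 0, 0, -0.11, 1]

```text
time: 6.5
ee_pos: [0.5019, -0.2927, 0.1628]
eef_rot: [0.707, 0.707, -0.0, 0.0]
ft_force: [-0.0, 0.4, -2.9]
width: 0.0061
```

Request:
drive_tool:
  deltas:
    - [0, 0, 0, 0, 0, 0, 1]
    - [0, 0, 0, 0, 0, 0, 1]
    - [0, 0, 0, 0, 0, 0, 1]

```text
time: 6.8
ee_pos: [0.5016, -0.2925, 0.162]
eef_rot: [0.707, 0.707, -0.0, -0.0]
ft_force: [-0.2, -0.5, -2.7]
width: 0.0062
```

```bash
cat >> h.py <<'E'
def rim(cam,label,R,zmin):
    "3D rim: plane + circle of the lid's top collar points"
    s=read_state();im,d=camera(cam);W=wcloud(d,s) if cam=="wrist" else cloud(cam,d)
    os=outline_of(label,cam)
    if not os: print(cam,label,"none");return im
    o=os[0];m=o["pixels"]&(d>0);P=W[m];P=P[P[:,2]>zmin]
    c0=np.median(P[:,:2],0)
    # top surface per azimuth
    for _ in range(6):
        rr=np.hypot(*(P[:,:2]-c0).T);q=P[abs(rr-(R-.004))<.008]
        az=((np.arctan2(*(q[:,:2]-c0).T[::-1])+np.pi)/(2*np.pi)*36).astype(int)
        top=np.concatenate([q[az==a][q[az==a][:,2]>np.percentile(q[az==a][:,2],90)-.003] for a in np.unique(az)])
        x,y,r=circ(top);c0=np.array([x,y])
    A=np.c_[top[:,:2]-c0,np.ones(len(top))];pl=np.linalg.lstsq(A,top[:,2],rcond=None)[0]
    print(cam,label,round(o["score"],2),"c",c0.round(4),"r",round(r,4),"z",pl[2].round(4),"slope deg",np.degrees(pl[:2]).round(1),"n",len(top),"az",len(np.unique(az)))
    return im
E
python3 - <<'E'
from h import *
delta([.432,.2713,.18])
ims=[rim(c,"lid_medium",.072,.1) for c in ("side","scene","wrist")]
cv2.imwrite("pics/e.png",np.hstack([cv2.resize(i,(400,250)) for i in (ims[0],ims[2])])[:,:,::-1])
E
```

```text
t 6.8 pos [ 0.5016 -0.2925  0.162 ] turn [-0.04 -0.03  0.  ] shift [ 0.5638 -0.0696 -0.0177] F [-0.23 -0.5  -2.68] w 0.0062 q [ 0.86  0.33 -0.5   1.66  0.17  1.2   0.33]
side lid_medium 0.78 c [ 0.5702 -0.2973] r 0.0672 z 0.1644 slope deg [ 0.  -1.4] n 969 az 36
scene lid_medium 0.94 c [ 0.571 -0.293] r 0.0672 z 0.165 slope deg [1.9 1.9] n 670 az 35
wrist lid_medium 0.56 c [ 0.5681 -0.2926] r 0.0667 z 0.1659 slope deg [-1.5  0.9] n 5856 az 29
```

View pics/e.png

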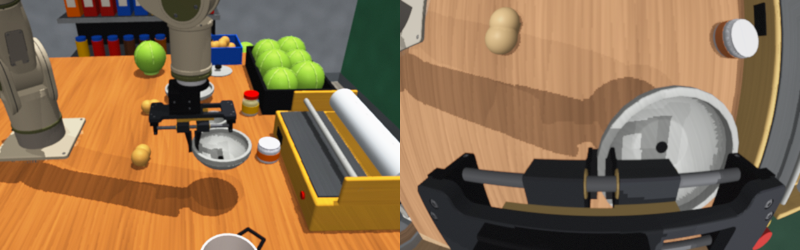

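The medium lid is lifted, essentially level, and the force reading matches its weight (2.6 N). Carrying it over the largest lid.

Request:
drive_tool:
  deltas:
    - [0, 0, 0, 0.005, -0.001, 0, 1]
    - [0, 0, 0, 0.015, -0.002, 0, 1]
    - [0, 0, 0, 0.03, -0.004, 0, 1]
    - [0, 0, 0, 0.05, -0.006, 0, 1]
    - [0, 0, 0, 0.075, -0.009, 0, 1]
    - [0, 0, 0, 0.103, -0.013, 0, 1]
    - [0, 0, 0, 0.133, -0.016, 0, 1]
    - [0, 0, 0, 0.163, -0.02, 0, 1]
    - [0, 0, 0, 0.193, -0.024, 0, 1]
    - [0, 0, 0, 0.223, -0.028, 0, 1]
    - [0, 0, 0, 0.253, -0.031, 0, 1]
    - [0, 0, 0, 0.283, -0.035, 0, 1]

```text
time: 8.3
ee_pos: [0.4658, -0.007, 0.1626]
eef_rot: [0.707, 0.708, -0.0, 0.0]
ft_force: [1.0, 0.5, -3.1]
width: 0.0059
```

Request:
drive_tool:
  deltas:
    - [0, 0, 0, 0.03, -0.004, 0, 1]
    - [0, 0, 0, 0.06, -0.007, 0, 1]
    - [0, 0, 0, 0.09, -0.011, 0, 1]
    - [0, 0, 0, 0.12, -0.015, 0, 1]
    - [0, 0, 0, 0.15, -0.018, 0, 1]
    - [0, 0, 0, 0.18, -0.022, 0, 1]
    - [0, 0, 0, 0.207, -0.026, 0, 1]
    - [0, 0, 0, 0.231, -0.029, 0, 1]
    - [0, 0, 0, 0.251, -0.031, 0, 1]
    - [0, 0, 0, 0.267, -0.033, 0, 1]
    - [0, 0, 0, 0.277, -0.034, 0, 1]
    - [0, 0, 0, 0.281, -0.035, 0, 1]

```text
time: 9.5
ee_pos: [0.4307, 0.2727, 0.1626]
eef_rot: [0.706, 0.708, 0.0, 0.0]
ft_force: [-0.7, -0.4, -2.0]
width: 0.0065
```

Request:
drive_tool:
  deltas:
    - [0, 0, 0, 0, 0, 0, 1]
    - [0, 0, 0, 0, 0, 0, 1]
    - [0, 0, 0, 0, 0, 0, 1]

```text
time: 9.8
ee_pos: [0.4321, 0.2705, 0.1625]
eef_rot: [0.708, 0.707, -0.0, 0.0]
ft_force: [-0.3, -0.4, -3.0]
width: 0.0063
```

```bash
python3 - <<'E'
from h import *
delta([.4325,.2713,.162])
for c in ("side","scene","wrist"):
    im=rim(c,"lid_medium",.072,.12)
    im=rim(c,"lid_large",.1,.03)
cv2.imwrite("pics/f.png",im[:,:,::-1])
E
```

```text
t 9.8 pos [0.4321 0.2705 0.1625] turn [ 0.01  0.03 -0.07] shift [0.0008 0.0004 0.0005] F [-0.27 -0.45 -2.98] w 0.0063 q [ 0.17  0.25 -0.92  1.82  0.22  1.18 -0.81]
side lid_medium 0.96 c [0.5008 0.2645] r 0.0677 z 0.1653 slope deg [-0.8 -0.3] n 322 az 34
side lid_large 0.61 c [0.5005 0.2698] r 0.0953 z 0.0449 slope deg [ 0.1 -0.1] n 390 az 36
scene lid_medium 0.79 c [0.5008 0.2683] r 0.0675 z 0.1668 slope deg [-0.1 -0.4] n 781 az 30
scene lid_large 0.72 c [0.5009 0.2725] r 0.0952 z 0.0466 slope deg [-0.1  0. ] n 703 az 26
wrist lid_medium 0.83 c [0.4982 0.2711] r 0.0668 z 0.166 slope deg [-1.7  0.9] n 5940 az 29
wrist lid_large 0.93 c [0.4985 0.2746] r 0.0946 z 0.0455 slope deg [-0.2  0.2] n 2691 az 19
```

View pics/f.png

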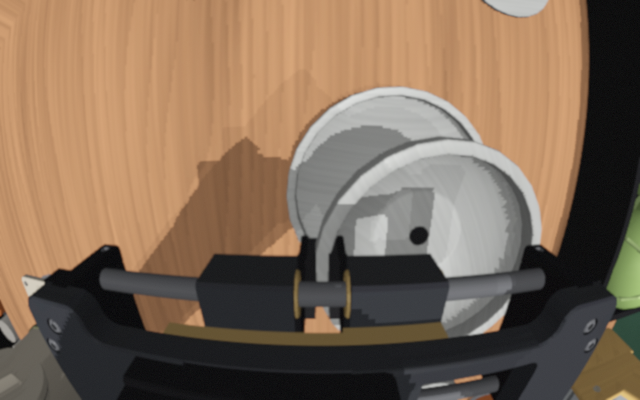

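The wrist view shows the medium lid held over the largest (rims ~440,230 and ~390,160). All three cameras put it about 4 mm short in y. I'll correct that, lower to 20 mm above the seat and remeasure.

Request:
drive_tool:
  deltas:
    - [0, 0, 0, 0.002, 0, 0.003, 1]
    - [0, 0, 0, 0.004, 0, 0.01, 1]
    - [0, 0, 0, 0.004, 0, 0.022, 1]
    - [0, 0, 0, 0.004, 0, 0.036, 1]
    - [0, 0, 0, 0.004, 0, 0.05, 1]
    - [0, 0, 0, 0.004, 0, 0.062, 1]
    - [0, 0, 0, 0.004, 0, 0.071, 1]
    - [0, 0, 0, 0.004, 0, 0.076, 1]
    - [0, 0, 0, 0.004, 0, 0.078, 1]
    - [0, 0, 0, 0.004, 0, 0.078, 1]
    - [0, 0, 0, 0.004, 0, 0.078, 1]

```text
time: 11.5
ee_pos: [0.4322, 0.2756, 0.085]
eef_rot: [0.707, 0.707, 0.0, 0.0]
ft_force: [0.4, -0.5, -2.5]
width: 0.0062
```

```bash
python3 - <<'E'
from h import *
delta([.4325,.2753,.0646])
for c in ("side","scene","wrist"):
    im=rim(c,"lid_medium",.072,.06)
    im=rim(c,"lid_large",.1,.03)
E
```

```text
t 11.5 pos [0.4322 0.2756 0.085 ] turn [ 0.04 -0.02  0.  ] shift [-0.0003  0.0003  0.0204] F [ 0.44 -0.45 -2.52] w 0.0062 q [ 0.11  0.36 -0.88  1.89  0.32  1.04 -0.9 ]
side lid_medium 0.67 c [0.5008 0.27  ] r 0.0675 z 0.0878 slope deg [-0.2 -0.3] n 300 az 34
side lid_large 0.64 c [0.501  0.2693] r 0.0951 z 0.0449 slope deg [ 0.2 -0.1] n 286 az 26
scene lid_medium 0.97 c [0.5008 0.2727] r 0.0676 z 0.0898 slope deg [-0.6 -0. ] n 622 az 29
scene lid_large 0.76 c [0.5008 0.2722] r 0.0952 z 0.0465 slope deg [-0.  -0.1] n 743 az 27
wrist lid_medium 0.96 c [0.4982 0.2752] r 0.0667 z 0.0877 slope deg [-1.5  1.1] n 5883 az 29
wrist lid_large 0.62 c [0.4987 0.2746] r 0.0947 z 0.0458 slope deg [-0.1  0. ] n 4875 az 22
```

Centred within about 0.6 mm. Per the rims there are about 19 mm left. Lowering gently and watching the force.

Request:
drive_tool:
  deltas:
    - [0, 0, 0, -0.0005, 0, 0.002, 1]
    - [0, 0, 0, -0.0005, 0, 0.006, 1]
    - [0, 0, 0, -0.0005, 0, 0.01, 1]
    - [0, 0, 0, -0.0005, 0, 0.0135, 1]
    - [0, 0, 0, -0.0005, 0, 0.016, 1]
    - [0, 0, 0, -0.0005, 0, 0.0175, 1]
    - [0, 0, 0, -0.0005, 0, 0.018, 1]
    - [0, 0, 0, -0.0005, 0, 0.0185, 1]
    - [0, 0, 0, -0.0005, 0, 0.0185, 1]

```text
time: 13.0
ee_pos: [0.4319, 0.2749, 0.0661]
eef_rot: [0.707, 0.707, 0.0, 0.0]
ft_force: [0.3, 0.3, -3.1]
width: 0.0061
```

Request:
drive_tool:
  deltas:
    - [0, 0, 0, 0, 0, 0.0005, 1]
    - [0, 0, 0, 0, 0, 0.0005, 1]
    - [0, 0, 0, 0, 0, 0.001, 1]
    - [0, 0, 0, 0, 0, 0.001, 1]

```text
time: 13.4
ee_pos: [0.4319, 0.2749, 0.0651]
eef_rot: [0.707, 0.707, 0.0, 0.0]
ft_force: [-0.5, 0.3, -1.2]
width: 0.0063
```

Contact is starting.

Request:
drive_tool:
  deltas:
    - [0, 0, 0, 0, 0, 0.0005, 1]
    - [0, 0, 0, 0, 0, 0.0005, 1]
    - [0, 0, 0, 0, 0, 0.0005, 1]

```text
time: 13.7
ee_pos: [0.4319, 0.2749, 0.0646]
eef_rot: [0.707, 0.707, 0.0, 0.0]
ft_force: [-0.4, 0.2, -0.0]
width: 0.0062
```

```bash
python3 - <<'E'
from h import *
delta([.4325,.2753,.0646])
for c in ("side","scene","wrist"):
    im=rim(c,"lid_medium",.072,.06)
    im=rim(c,"lid_large",.1,.03)
E
```

```text
t 13.7 pos [0.4319 0.2749 0.0646] turn [0. 0. 0.] shift [ 0.0004  0.0006 -0.    ] F [-0.44  0.23 -0.01] w 0.0062 q [ 0.09  0.39 -0.86  1.91  0.35  1.   -0.92]
side lid_medium 0.85 c [0.5005 0.2702] r 0.0678 z 0.0689 slope deg [ 0.1 -0. ] n 267 az 35
side lid_large 0.84 c [0.5007 0.2698] r 0.0953 z 0.045 slope deg [0.  0.1] n 286 az 25
scene lid_medium 0.93 c [0.5006 0.2722] r 0.0675 z 0.0705 slope deg [-0.2 -0. ] n 571 az 29
scene lid_large 0.93 c [0.5005 0.2725] r 0.0954 z 0.0465 slope deg [-0. -0.] n 844 az 31
wrist lid_medium 0.88 c [0.4982 0.2747] r 0.0669 z 0.0694 slope deg [-0.5  0.5] n 5695 az 29
wrist lid_large 0.82 c [0.4988 0.2747] r 0.0946 z 0.0455 slope deg [-0.2  0.2] n 6179 az 23
```

Seated: weight carried, rim 24 mm above the largest's, centred and level. Releasing and retreating.

Request:
drive_tool:
  deltas:
    - [0, 0, 0, 0, 0, 0, 0.7]
    - [0, 0, 0, 0, 0, 0, 0.4]
    - [0, 0, 0, 0, 0, 0, 0.4]
    - [0, 0, 0, 0, 0, 0, 0.4]
    - [0, 0, 0, 0, 0, 0, 0.4]
    - [0, 0, 0, 0, 0, -0.01, 0.4]
    - [0, 0, 0, 0, 0, -0.03, 0.4]
    - [0, 0, 0, 0, 0, -0.06, 0.2]
    - [0, 0, 0, 0, 0, -0.09, 0]
    - [0, 0, 0, 0, 0, -0.115, -0.5]
    - [0, 0, 0, 0, 0, -0.115, -1]
    - [0, 0, 0, 0, 0, -0.115, -1]

```text
time: 15.5
ee_pos: [0.4321, 0.2749, 0.1802]
eef_rot: [0.707, 0.707, 0.001, 0.0]
ft_force: [1.3, 0.7, -0.0]
width: 0.058
```

```bash
python3 - <<'E'
from h import *
for c in ("side","scene"):
    im=rim(c,"lid_medium",.072,.06)
    im=rim(c,"lid_large",.1,.03)
    im=rim(c,"lid_small",.046,.06)
delta([.535,-.0135,.18])
E
```

```text
side lid_medium 0.67 c [0.5002 0.2698] r 0.0679 z 0.0688 slope deg [ 0.1 -0.1] n 292 az 36
side lid_large 0.74 c [0.5008 0.27  ] r 0.0954 z 0.0452 slope deg [0.1 0.4] n 308 az 26
side lid_small 0.83 c [ 0.5765 -0.0152] r 0.0415 z 0.0691 slope deg [ 0.1 -0.3] n 292 az 36
scene lid_medium 0.58 c [0.5002 0.2722] r 0.0677 z 0.0706 slope deg [-0.1  0. ] n 752 az 36
scene lid_large 0.73 c [0.5004 0.2724] r 0.0955 z 0.0465 slope deg [-0.  -0.1] n 1037 az 36
scene lid_small 0.63 c [ 0.5765 -0.0122] r 0.0418 z 0.0707 slope deg [-0.  -0.1] n 447 az 36
t 16.1 pos [0.4318 0.2749 0.1794] turn [-0.01  0.    0.01] shift [-0.2884  0.1031 -0.0006] F [-0.28  0.9   0.04] w 0.0865 q [ 0.18  0.24 -0.93  1.79  0.2   1.21 -0.81]
```

Medium nested within 0.6 mm, level, and the large lid hasn't moved. Going to the small lid.

Request:
drive_tool:
  deltas:
    - [0, 0, 0, -0.015, 0.005, 0, -1]
    - [0, 0, 0, -0.05, 0.018, 0, -1]
    - [0, 0, 0, -0.09, 0.032, 0, -1]
    - [0, 0, 0, -0.13, 0.046, 0, -1]
    - [0, 0, 0, -0.17, 0.061, 0, -1]
    - [0, 0, 0, -0.21, 0.075, 0, -1]
    - [0, 0, 0, -0.245, 0.087, 0, -1]
    - [0, 0, 0, -0.27, 0.096, 0, -1]
    - [0, 0, 0, -0.282, 0.1, 0, -1]
    - [0, 0, 0, -0.288, 0.1027, 0, -1]
    - [0, 0, 0, -0.288, 0.1027, 0.02, -1]
    - [0, 0, 0, -0.288, 0.1027, 0.05, -1]

```text
time: 17.3
ee_pos: [0.5357, -0.0115, 0.1305]
eef_rot: [0.707, 0.708, 0.001, 0.001]
ft_force: [0.2, -0.0, -0.2]
width: 0.0871
```

Request:
drive_tool:
  deltas:
    - [0, 0, 0, 0, 0, 0, -1]
    - [0, 0, 0, 0, 0, 0, -1]
    - [0, 0, 0, 0, 0, 0, -1]

```text
time: 17.6
ee_pos: [0.5353, -0.0123, 0.1311]
eef_rot: [0.707, 0.707, 0.001, 0.001]
ft_force: [0.5, -0.2, -0.9]
width: 0.0872
```

```bash
python3 - <<'E'
from h import *
im=rim("wrist","lid_small",.046,.06)
delta([.5345,-.013,.0646])
im,d=camera("side")
cv2.imwrite("pics/g.png",cv2.resize(im[100:250,240:480],(640,400))[:,:,::-1])
E
```

```text
wrist lid_small 0.61 c [ 0.575  -0.0111] r 0.0417 z 0.0698 slope deg [-0.1  0.1] n 3118 az 34
t 17.7 pos [ 0.5353 -0.0128  0.1309] turn [0.12 0.02 0.02] shift [-0.0002 -0.0009  0.0663] F [-0.59  0.77  0.  ] w 0.0868 q [ 0.57  0.3  -0.72  1.8   0.22  1.12 -0.23]
```

View pics/g.png

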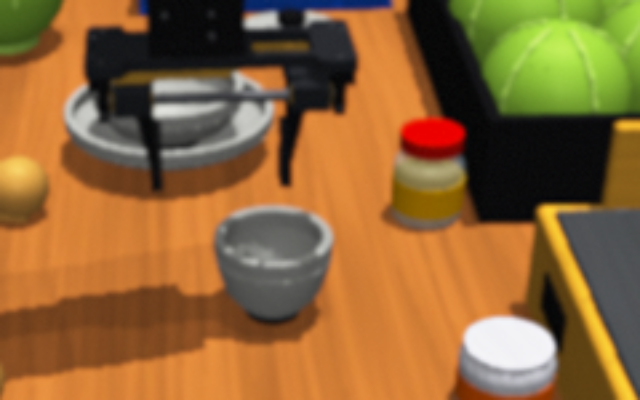

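The fingers (crop ~155,185 and ~287,183) straddle the small lid's left rim (~220,240). Lowering and closing.

Request:
drive_tool:
  deltas:
    - [0, 0, 0, 0, -0.001, 0.02, -1]
    - [0, 0, 0, 0, -0.001, 0.042, -1]
    - [0, 0, 0, 0, -0.001, 0.058, -1]
    - [0, 0, 0, 0, -0.001, 0.066, -1]
    - [0, 0, 0, 0, -0.001, 0.066, -1]
    - [0, 0, 0, 0, -0.001, 0.066, -0.4]
    - [0, 0, 0, 0, -0.001, 0.066, 0.2]
    - [0, 0, 0, 0, -0.001, 0.066, 0.6]
    - [0, 0, 0, 0, -0.001, 0.066, 1]
    - [0, 0, 0, 0, -0.001, 0.066, 1]
    - [0, 0, 0, 0, -0.001, 0.066, 1]
    - [0, 0, 0, 0, -0.001, 0.066, 1]
  squeeze: 50

```text
time: 18.95
ee_pos: [0.5336, -0.0132, 0.0636]
eef_rot: [0.707, 0.707, -0.0, 0.0]
ft_force: [0.6, 0.1, -0.3]
width: 0.0391
```

Request:
drive_tool:
  deltas:
    - [0, 0, 0, 0, 0, 0, 1]
    - [0, 0, 0, 0, 0, 0, 1]
    - [0, 0, 0, 0, 0, 0, 1]
    - [0, 0, 0, 0, 0, 0, 1]
    - [0, 0, 0, 0, 0, 0, 1]
    - [0, 0, 0, 0, 0, 0, 1]
    - [0, 0, 0, 0, 0, 0, 1]

```text
time: 19.65
ee_pos: [0.5336, -0.0131, 0.0636]
eef_rot: [0.707, 0.707, 0.0, 0.0]
ft_force: [-0.4, 0.1, 1.0]
width: 0.0068
```

```bash
python3 - <<'E'
from h import *
delta([.458,.2749,.15])
for c in ("side","scene"): im=rim(c,"lid_small",.046,.06)
E
```

```text
t 19.65 pos [ 0.5336 -0.0131  0.0636] turn [0.01 0.01 0.  ] shift [ 0.288  -0.0756 -0.0865] F [-0.41  0.09  1.02] w 0.0068 q [ 0.53  0.39 -0.69  1.86  0.29  1.   -0.28]
side lid_small 0.55 c [ 0.5761 -0.018 ] r 0.0418 z 0.0692 slope deg [ 0.2 -0. ] n 284 az 34
scene lid_small 0.66 c [ 0.5767 -0.0152] r 0.0418 z 0.0719 slope deg [13.1  7.1] n 209 az 23
```

Gripped; the lid slid about 3 mm in −y on closing, so I'll correct for that. Lifting and carrying.

Request:
drive_tool:
  deltas:
    - [0, 0, 0, 0, 0, -0.003, 1]
    - [0, 0, 0, 0, 0, -0.008, 1]
    - [0, 0, 0, 0, 0, -0.016, 1]
    - [0, 0, 0, 0, 0, -0.026, 1]
    - [0, 0, 0, 0, 0, -0.038, 1]
    - [0, 0, 0, 0, 0, -0.052, 1]
    - [0, 0, 0, 0, 0, -0.068, 1]
    - [0, 0, 0, 0, 0, -0.084, 1]
    - [0, 0, 0, 0, 0, -0.098, 1]
    - [0, 0, 0, 0, 0, -0.106, 1]
    - [0, 0, 0, 0, 0, -0.11, 1]
    - [0, 0, 0, 0, 0, -0.11, 1]

```text
time: 21.05
ee_pos: [0.5337, -0.0132, 0.1738]
eef_rot: [0.707, 0.707, 0.0, 0.0]
ft_force: [-0.4, 0.1, -0.6]
width: 0.0067
```

Request:
drive_tool:
  deltas:
    - [0, 0, 0, 0.008, -0.002, 0, 1]
    - [0, 0, 0, 0.024, -0.006, 0, 1]
    - [0, 0, 0, 0.048, -0.012, 0, 1]
    - [0, 0, 0, 0.08, -0.021, 0, 1]
    - [0, 0, 0, 0.115, -0.03, 0, 1]
    - [0, 0, 0, 0.15, -0.039, 0, 1]
    - [0, 0, 0, 0.185, -0.048, 0, 1]
    - [0, 0, 0, 0.22, -0.057, 0, 1]
    - [0, 0, 0, 0.25, -0.065, 0, 1]
    - [0, 0, 0, 0.273, -0.071, 0, 1]
    - [0, 0, 0, 0.286, -0.0745, 0, 1]
    - [0, 0, 0, 0.291, -0.0756, 0, 1]

```text
time: 22.25
ee_pos: [0.4559, 0.2806, 0.1732]
eef_rot: [0.706, 0.709, -0.0, -0.001]
ft_force: [-0.1, -0.2, -0.8]
width: 0.0068
```

Request:
drive_tool:
  deltas:
    - [0, 0, 0, 0, 0, 0, 1]
    - [0, 0, 0, 0, 0, 0.008, 1]
    - [0, 0, 0, 0, 0, 0.02, 1]
    - [0, 0, 0, 0, 0, 0.035, 1]
    - [0, 0, 0, 0, 0, 0.048, 1]
    - [0, 0, 0, 0, 0, 0.053, 1]
    - [0, 0, 0, 0, 0, 0.055, 1]
    - [0, 0, 0, 0, 0, 0.055, 1]
    - [0, 0, 0, 0, 0, 0.055, 1]
    - [0, 0, 0, 0, 0, 0.055, 1]

```text
time: 23.25
ee_pos: [0.4583, 0.278, 0.119]
eef_rot: [0.707, 0.707, 0.0, 0.0]
ft_force: [0.2, 0.3, -1.4]
width: 0.0071
```

```bash
python3 - <<'E'
from h import *
delta([.458,.2749,.0876])
for c in ("side","scene","wrist"):
    im=rim(c,"lid_small",.046,.09)
    im=rim(c,"lid_medium",.072,.06)
cv2.imwrite("pics/i.png",im[:,:,::-1])
E
```

```text
t 23.25 pos [0.4583 0.278  0.119 ] turn [ 0.05 -0.01 -0.  ] shift [-0.0031 -0.0003  0.0314] F [ 0.17  0.3  -1.39] w 0.0071 q [ 0.12  0.36 -0.87  1.8   0.31  1.12 -0.86]
side lid_small 0.59 c [0.501 0.272] r 0.042 z 0.1235 slope deg [ 1.  -0.3] n 179 az 31
side lid_medium 0.69 c [0.5    0.2695] r 0.0678 z 0.0691 slope deg [-0.   0.2] n 214 az 29
scene lid_small 0.84 c [0.5014 0.2744] r 0.0414 z 0.1217 slope deg [ 7.4 -5.4] n 356 az 27
scene lid_medium 0.79 c [0.5006 0.2722] r 0.0674 z 0.0705 slope deg [-0.1 -0.1] n 551 az 27
wrist lid_small 0.6 c [0.4988 0.2778] r 0.0409 z 0.1238 slope deg [-0.6  1.8] n 3606 az 23
wrist lid_medium 0.93 c [0.4986 0.2746] r 0.0669 z 0.0698 slope deg [-0.1  0. ] n 3506 az 20
```

View pics/i.png

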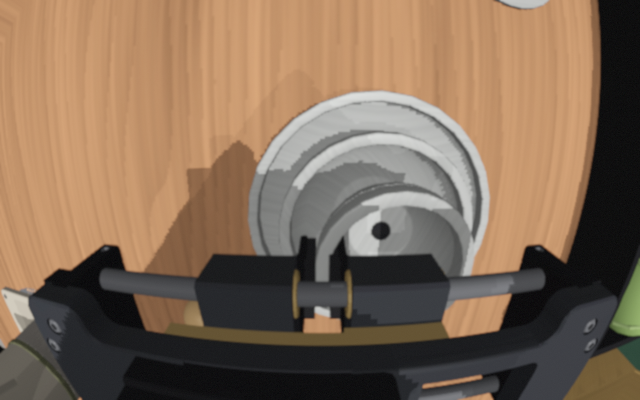

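The small lid is held over the nested pair (small rim ~395,250), about 2.6 mm too far in +y. Correcting and lowering to near contact.

Request:
drive_tool:
  deltas:
    - [0, 0, 0, -0.0013, -0.0003, 0.002, 1]
    - [0, 0, 0, -0.0026, -0.0006, 0.006, 1]
    - [0, 0, 0, -0.0026, -0.0006, 0.011, 1]
    - [0, 0, 0, -0.0026, -0.0006, 0.016, 1]
    - [0, 0, 0, -0.0026, -0.0006, 0.02, 1]
    - [0, 0, 0, -0.0026, -0.0006, 0.023, 1]
    - [0, 0, 0, -0.0026, -0.0006, 0.025, 1]
    - [0, 0, 0, -0.0026, -0.0006, 0.025, 1]
    - [0, 0, 0, -0.0026, -0.0006, 0.025, 1]

```text
time: 24.75
ee_pos: [0.4574, 0.2753, 0.0936]
eef_rot: [0.707, 0.707, 0.0, 0.0]
ft_force: [-0.4, 0.9, -0.8]
width: 0.007
```

```bash
python3 - <<'E'
from h import *
delta([.458,.2749,.0876])
for c in ("side","scene","wrist"):
    im=rim(c,"lid_small",.046,.08)
    im=rim(c,"lid_medium",.072,.06)
E
```

```text
t 24.75 pos [0.4574 0.2753 0.0936] turn [ 0.01 -0.    0.  ] shift [-0.0004  0.0006  0.006 ] F [-0.39  0.92 -0.85] w 0.007 q [ 0.1   0.39 -0.86  1.83  0.34  1.07 -0.88]
side lid_small 0.88 c [0.5002 0.2696] r 0.0419 z 0.0987 slope deg [ 0.1 -0.4] n 180 az 35
side lid_medium 0.91 c [0.5006 0.269 ] r 0.0671 z 0.0688 slope deg [ 0.1 -0.2] n 189 az 27
scene lid_small 0.94 c [0.5013 0.2722] r 0.041 z 0.1004 slope deg [ 0.1 -0.1] n 288 az 23
scene lid_medium 0.66 c [0.5004 0.2721] r 0.0676 z 0.0712 slope deg [0.3 0.5] n 577 az 29
wrist lid_small 0.78 c [0.4983 0.2748] r 0.0412 z 0.0996 slope deg [-0.2  0.2] n 3627 az 24
wrist lid_medium 0.7 c [0.4987 0.2741] r 0.0672 z 0.0699 slope deg [-0.3  0. ] n 4857 az 25
```

Centred within about 0.5 mm, with ~6 mm left.

Request:
drive_tool:
  deltas:
    - [0, 0, 0, -0.0003, 0, 0.001, 1]
    - [0, 0, 0, -0.0003, 0, 0.0025, 1]
    - [0, 0, 0, -0.0003, 0, 0.0038, 1]
    - [0, 0, 0, -0.0003, 0, 0.0046, 1]
    - [0, 0, 0, -0.0003, 0, 0.005, 1]
    - [0, 0, 0, -0.0003, 0, 0.0053, 1]
    - [0, 0, 0, -0.0003, 0, 0.0053, 1]
    - [0, 0, 0, -0.0003, 0, 0.0053, 1]

```text
time: 26.15
ee_pos: [0.4574, 0.275, 0.0883]
eef_rot: [0.707, 0.707, 0.0, 0.0]
ft_force: [-0.4, -0.5, -0.9]
width: 0.007
```

Request:
drive_tool:
  deltas:
    - [0, 0, 0, 0, 0, 0.0004, 1]
    - [0, 0, 0, 0, 0, 0.0004, 1]
    - [0, 0, 0, 0, 0, 0.0008, 1]
    - [0, 0, 0, 0, 0, 0.0008, 1]
    - [0, 0, 0, 0, 0, 0.0008, 1]

```text
time: 26.65
ee_pos: [0.4574, 0.2751, 0.0876]
eef_rot: [0.707, 0.707, 0.0, 0.0]
ft_force: [-0.9, 0.5, 2.9]
width: 0.0071
```

```bash
python3 - <<'E'
from h import *
delta([.458,.2749,.0876])
for c in ("side","scene","wrist"):
    im=rim(c,"lid_small",.046,.08)
    im=rim(c,"lid_medium",.072,.06)
delta([.458,.2749,.0876])
E
```

```text
t 26.65 pos [0.4574 0.2751 0.0876] turn [0.01 0.   0.  ] shift [-0.0002  0.0006 -0.    ] F [-0.94  0.48  2.85] w 0.0071 q [ 0.1   0.4  -0.86  1.84  0.34  1.06 -0.89]
side lid_small 0.62 c [0.5    0.2694] r 0.0418 z 0.0929 slope deg [ 0.5 -0. ] n 173 az 35
side lid_medium 0.73 c [0.4997 0.2669] r 0.0663 z 0.0688 slope deg [-0.1  0.3] n 158 az 26
scene lid_small 0.61 c [0.5003 0.2717] r 0.0416 z 0.0943 slope deg [ 2.3 -0.8] n 305 az 24
scene lid_medium 0.9 c [0.5005 0.2722] r 0.0675 z 0.0707 slope deg [0.1 0.2] n 549 az 28
wrist lid_small 0.86 c [0.4983 0.2745] r 0.0414 z 0.0936 slope deg [-0.2  0.5] n 3691 az 25
wrist lid_medium 0.84 c [0.4986 0.2744] r 0.067 z 0.0697 slope deg [-0.1  0.1] n 5163 az 26
t 27.25 pos [0.4574 0.2751 0.0876] turn [ 0.01 -0.    0.01] shift [-0.0002  0.0006 -0.    ] F [-2.28 -0.75  5.  ] w 0.007 q [ 0.1   0.4  -0.86  1.84  0.34  1.06 -0.89]
```

The small lid is seated (rim +24 mm, light contact force). Easing off 0.3 mm, releasing and retreating.

Request:
drive_tool:
  deltas:
    - [0, 0, 0, 0, 0, -0.0003, 1]
    - [0, 0, 0, 0, 0, -0.0003, 0.7]
    - [0, 0, 0, 0, 0, -0.0003, 0.5]
    - [0, 0, 0, 0, 0, -0.0003, 0.5]
    - [0, 0, 0, 0, 0, -0.0003, 0.5]
    - [0, 0, 0, 0, 0, -0.0003, 0.5]
    - [0, 0, 0, 0, 0, -0.01, 0.5]
    - [0, 0, 0, 0, 0, -0.03, 0.5]
    - [0, 0, 0, 0, 0, -0.06, 0.5]
    - [0, 0, 0, 0, 0, -0.09, 0.5]
    - [0, 0, 0, 0, 0, -0.12, 0.5]
    - [0, 0, 0, 0, 0, -0.12, 0.5]

```text
time: 28.45
ee_pos: [0.4588, 0.2765, 0.212]
eef_rot: [0.707, 0.707, 0.003, 0.001]
ft_force: [0.2, 0.9, 0.5]
width: 0.0217
```

Request:
drive_tool:
  deltas:
    - [0, 0, 0, -0.03, 0, 0, 0.5]
    - [0, 0, 0, -0.07, 0, 0, 0.5]
    - [0, 0, 0, -0.11, 0.01, 0, 0.5]
    - [0, 0, 0, -0.14, 0.02, 0, 0.5]
    - [0, 0, 0, -0.15, 0.02, 0, 0.5]
    - [0, 0, 0, -0.15, 0.02, 0, 0.5]

```text
time: 29.05
ee_pos: [0.4775, 0.1235, 0.2074]
eef_rot: [0.708, 0.706, -0.0, 0.0]
ft_force: [-0.3, 1.3, 0.2]
width: 0.0219
```

```bash
python3 - <<'E'
from h import *
ims=[]
for c in ("side","scene"):
    rim(c,"lid_small",.046,.08);rim(c,"lid_medium",.072,.06);ims.append(rim(c,"lid_large",.1,.03))
delta([.458,.2749,.2])
cv2.imwrite("pics/j.png",np.hstack([cv2.resize(ims[0][90:215,200:400],(400,250)),cv2.resize(ims[1][150:300,350:590],(400,250))])[:,:,::-1])
E
```

```text
side lid_small 0.89 c [0.5005 0.2705] r 0.0419 z 0.0929 slope deg [-0.4  0.1] n 179 az 36
side lid_medium 0.65 c [0.5004 0.2684] r 0.0673 z 0.069 slope deg [0.1 0.4] n 188 az 28
side lid_large none
scene lid_small 0.98 c [0.5007 0.2728] r 0.0416 z 0.0944 slope deg [-0.3  0. ] n 489 az 36
scene lid_medium 0.65 c [0.5001 0.2723] r 0.0678 z 0.0704 slope deg [-0.1 -0. ] n 756 az 36
scene lid_large 0.59 c [0.5004 0.2725] r 0.0955 z 0.0466 slope deg [-0.1 -0.1] n 1009 az 36
t 29.65 pos [0.4773 0.1251 0.2074] turn [-0.    0.    0.02] shift [ 0.1498 -0.0193  0.0074] F [ 0.49  0.66 -0.26] w 0.022 q [ 0.44  0.13 -0.84  1.8   0.11  1.25 -0.43]
```

View pics/j.png

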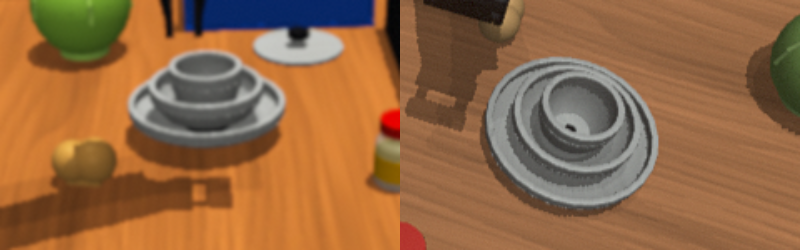

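The three lids are nested concentrically (left view ~205,90; right view ~575,125), centres within 0.7 mm in the scene view, level, and the arm is clear.

```bash
python3 -c "
from bench import *
print(close_job())"
```

```text
the job is handed in; nothing more can be done
None
```

The three lids are nested as asked, all still upside down. The middle-sized lid went into the largest first, then the smallest into the middle-sized one. I lowered each until it touched, then released it. The job was handed in at about 30 s of the 64 s allowed.

**Final check, scene camera:**
- **Centring:** the three centres agree within about 0.7 mm.
- **Heights:** rims stand at 47, 70 and 94 mm, so each step is 24 mm as specified.
- **Level:** slopes are 0.3° or less.
- **Largest lid:** its position is unchanged from the first measurement, within about 0.2 mm.
- **Robot:** the arm stood clear of everything. The highest contact force I saw was about 5 N, while seating the smallest lid.

**Checks that failed or disagreed:**
- **Missed outline:** in the last side view the network did not find the largest lid.
- **Middle lid, side view:** it measured about 2 mm off in y from the smallest. Only part of its rim was visible there, and the scene view did not confirm the offset.
- **Camera offset:** the side and scene cameras differ by about 2.5 mm in y throughout. I only compared positions measured by the same camera.
- **Lid offset in the grip:** the middle lid sat about 4 mm off in y, and the smallest slid about 3 mm as the fingers closed. I corrected both before lowering.

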